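# Read out the shipment's temperature logger and post it for return

## Robot

A 6-joint arm with a two-finger parallel gripper is mounted at the origin on the work surface. World frame = base frame: x ahead of the robot, y to its left, z up, the work surface at z = 0. Lengths are in mm, angles in rad, forces in N, time in s.
With the tool pointing down it reaches from about 400 to 825 mm from the base axis. Payload 7 kg.
Tool frame: the origin (TCP) lies midway between the tips of the shut fingers; the grasp point (between the pads) lies 19 mm behind it; x points along the fingers, y is the direction in which the jaws open and shut, and the axes are right-handed (so a half turn about x gives the same grasp; the last joint's range is limited). The gripper opens to 88 mm and grips with 3 to 60 N. Pads are 19 mm wide; open, the fingers measure 130 mm over their backs; the gripper's body (78 mm by 193 mm) begins 47 mm behind the grasp point.
Start: joints at [0.288, 0.359, 0.012, 0, -1.224, -0.288], TCP at [674.978, -0.019, 226.561] pointing down, gripper open.
Joint ranges: [-3.07, 3.07], [-1.43, 2.12], [-1.02, 1.25], [-3.03, 1.67], [-3.05, -0], [-3.03, 3.03]. Speed limits (rad/s): [2.39, 2.39, 3.01, 3.14, 3.14, 3.14].

## Interface

Orientations are given as a rotation vector (axis times angle).
In Python, from rig import * gives the robot as it stands.
- The arm moves only by the tool drive_tool, never from a script. Its argument "targets" is a list of rows, each an object with "claw": the closure, from 0 (fully open) to 1 (shut); "xyz": the shift along the tool's x, y, z in m, a list of three; "twist": the turn about the tool's x in rad. In form: [{"claw": claw, "xyz": [dx, dy, dz], "twist": twist}, ...]. A call has 1 to 20 rows; each row is the pose to reach, as a shift and turn from the pose measured when the call began, along the tool's axes at that moment; what a row does not reach only later rows make up. A row lasts 1/12 s, in which the tool goes at most 41.7 mm and 7.16 degrees, less where a joint would pass 70% of its speed; a pose out of reach is approached as far as the arm can. A call with a gripper value outside its range is refused whole. The fingers move at their own pace and stop on an object; "force" is the grip in N (left out, the last holds). Time passes only in rows, so rows that repeat a pose let the fingers close. It gives the time, the measured TCP pose, the force and the opening at its end, in the units of the state.
- sense(): the state, without advancing time (a new reading comes with each control period).
- snapshot(name): name is "scene" or "side" or "wrist"; returns a dict with "img" (420x560x3 uint8, red, green, blue), "range_z" (420x560 float32, mm along the optical axis (not along the pixel's ray), 0 where there is no reading), "fx", "fy", "cx", "cy" (pixels), "k1" (the pictures are not rectified: a ray, as slopes to the right and down, at radius r is drawn at 1 + k1 r^2 times it, then the intrinsics apply), "camera_from_world" (4x4, takes a point from world to camera coordinates). Camera axes: x right, y up, looking along -z (the intrinsics and any distortion apply to the point x, -y, -z); pixel columns grow to the right and rows downward; lengths in mm; the calibration is good to about 2 mm. A picture is of the moment at which its call begins.
- job_done(): hands the job in, once; it reports no verdict.
Trained networks look in a picture, given as the dict that the camera call returned (one of the last four; its "shot" number tells which), for a name from the list of things; names that differ only in an ending like _2 or _b are one class to them, and where a whole thing is asked for, a point or a joint stands for the part that bears it (a point fixed in the world has none). Each returns a list of dicts, best first, with "score" (0 to 1); they miss things now and then, are a little off and sometimes report something else, mostly with a low value. They report only what shows in the picture. A call takes as long as a camera call. They do not tell look-alikes from the thing itself.
- regions_of(picture, name): "pixels" (420x560 bool, what is visible of it) and "extent" ([left, top, right, bottom] in pixels, round what is visible of it).
The state is a dict: "time_s": time; "joints": joint angles; "qd": joint speeds; "effort": joint torques, N m; "position": TCP position; "ee_rot": TCP orientation; "force": force on the tool from outside, world axes, zero at the start; "torque": the same for the moment, N m; "width": opening from 0.0 (shut) to 1.0 (fully open).
Only numpy, scipy, OpenCV 4.12 (cv2) and the standard library are available. Lean on these libraries where they do the work, as an engineer would, in place of code of your own. Each camera call takes 0.05 s, during which the arm holds its last target.

## Task

Stand the blue temperature logger in the sloped reader with its copper end down on the lip, and let go of it there for a moment so that it is read. Then take it again and post it, copper end first, through the slot of the white returns box; a spring inside grips it, so push it down until its top is level with the lid. Leave the vials standing where they are.

Things in the scene. Friction and masses are not known exactly. Their poses are not given: they have to be found in the camera images.
- logger: Rigid blue plastic temperature logger, a flat slab 100 x 60 x 8 mm, about 55 g, starting flat on the counter. Origin: centre of its underside. x: along its 100 mm length, from the copper contact end (-x) to the white-striped top end (+x); y: across its 60 mm width; z: out of its upper face (grey window), 8 mm above the underside.
- contact_end (a point): Middle of the logger's copper end face: (-50, 0, 4) mm in the logger's frame.
- top_end (a point): Middle of the logger's other end face, its top: (50, 0, 4) mm in the logger's frame.
- reader: Grey reader fixed to the counter, base 110 (x) x 94 (y) x 34 mm high, carrying the black sloped cradle. Origin: centre of its underside; x points away from the cradle's low side, z up. The cradle's low side (lip) is at -x.
- cradle: Black cradle on the reader, sloping 50 degrees from horizontal. Origin: the seat, middle of the corner of lip and backrest, 45 mm above the counter. x: up the slope; y: across; z: out of the backrest, whose surface is z = 0, 36 mm wide, 55 mm long. Lip 14 mm high; side cheeks 68 mm apart inside, 12 mm high, on the lowest 20 mm. A seated logger has its axes along these.
- returns_box: White box fixed to the counter, 120 (x) x 110 (y) x 125 mm high, with a red-framed slot in its flat top. Origin: centre of its underside, z up. A hidden steel spring plate on the slot's +x side, 13 to 47 mm below the lid, leans into it: pushing the logger past takes about 3 to 6 N, and friction then holds it wherever it is left, so it does not fall in by itself.
- slot (a point): Centre of the slot's mouth, level with the top of the returns box (125 mm above the counter). The slot is vertical, 11 mm wide along the box's x, 64 mm long along its y and 115 mm deep.
- vial0: Amber glass vial with a white cap, 24 mm across, 52 mm high, standing loose on the counter. Origin: centre of its underside. Bystander.
- vial1: Another such vial.
- vial2: Another such vial.
- backrest_top (a point): Middle of the backrest's upper edge: (55, 0, 0) mm in the cradle's frame. The upper 45 mm of a seated logger stick out beyond it, free on both faces.
Not all that is in view belongs to the job. There is more than one size of the logger; the one meant has the size given above.

How it is judged (in metres and radians):
On the way, in this order (a step that is already met when the one before it is completed fails the run):
1. the logger rests in the cradle, copper end down on the lip, along the slope, and the robot has let go of it (x of contact_end in the frame of cradle between -0.004 and 0.008 m and y of contact_end in the frame of cradle between -0.008 and 0.008 m and z of contact_end in the frame of cradle between 0 and 0.01 m and angle between the x axis of logger and the x axis of cradle, either way round below 0.15 rad and linear speed of logger below 0.02 m/s and contact force between each of the arm, the fingers and logger below 0.05 N), for 0.4 s.
2. the logger stands upright in the slot, its copper end at least 15 mm below the lid (z of contact_end in the frame of returns_box below 0.11 m and horizontal distance between contact_end and slot below 0.008 m and angle between the x axis of logger and the z axis of returns_box, either way round below 0.2 rad), for 0.1 s.
At the end, for the whole second after the job is handed in: The logger is upright in the slot of the returns box, copper end down, at rest, its top level with the lid (at most 4 mm above it) or lower, within 8 mm of the slot's centre (z of top_end in the frame of returns_box below 0.129 m and horizontal distance between top_end and slot below 0.008 m and z of contact_end in the frame of returns_box below 0.05 m and angle between the x axis of logger and the z axis of returns_box, either way round below 0.15 rad and linear speed of logger below 0.02 m/s); the robot touches nothing.
It fails at once if a vial is tipped over or moved more than 25 mm (distance of any of vial0, vial1, vial2 from where it was at the start of the episode above 0.025 m or angle between any of vial0, vial1, vial2's own z axis and vertical above 0.5 rad).
It also fails if it takes over 72 s, if anything falls off the work surface, if the arm or the gripper's body presses on something with over 40 N, if the wrist force passes 120 N, or if a joint passes its speed limit or range.

## Working session

There is one attempt and no reset: what is moved stays moved. The work goes in short steps, Python scripts to look and compute and a tool call to move; the robot and the scene stay as the last step left them, time stands still between calls to the robot, and variables do not carry over. Pictures are saved under pics/ and viewed, and the job is handed in when it is done.

Besides the shell and the picture viewer there is one more tool, called after ">>>" as name(argument=value, ...) on one line, values as JSON. drive_tool: Moves the arm, as the interface text tells. Its arguments: {"type":"object","properties":{"targets":{"type":"array"},"force":{"type":"number"}},"required":["targets"]}

```bash
ls; mkdir -p pics; cat > h.py <<'E'
from rig import *
import numpy as np, cv2
from scipy.spatial.transform import Rotation as R
def save(p,n): cv2.imwrite('pics/'+n,p['img'][:,:,::-1])
def ray(p,u,v):
    x=(np.asarray(u,float)-p['cx'])/p['fx'];y=(np.asarray(v,float)-p['cy'])/p['fy']
    a,b=x.copy(),y.copy()
    for _ in range(20):
        s=1+p['k1']*(a*a+b*b); a=x/s;b=y/s
    return a,b
def pts(p,u,v,d=None):
    u=np.asarray(u);v=np.asarray(v)
    a,b=ray(p,u,v)
    if d is None: d=p['range_z'][v.astype(int),u.astype(int)]
    c=np.stack([a*d,-b*d,-d*np.ones_like(a)],-1)
    T=np.linalg.inv(p['camera_from_world'])
    return c@T[:3,:3].T+T[:3,3]
def proj(p,X):
    T=p['camera_from_world'];c=np.atleast_2d(X)@T[:3,:3].T+T[:3,3]
    a=c[:,0]/-c[:,2];b=-c[:,1]/-c[:,2];s=1+p['k1']*(a*a+b*b)
    return np.stack([a*s*p['fx']+p['cx'],b*s*p['fy']+p['cy']],-1)
E
cat > a.py <<'E'
from h import *
s=sense();print(s)
for n in ['scene','side','wrist']:
    p=snapshot(n);save(p,n+'0.png');print(n,p['fx'],p['k1'])
    for o in ['logger','reader','cradle','returns_box','vial0']:
        for r in regions_of(p,o):
            v,u=np.nonzero(r['pixels']&(p['range_z']>0))
            q=pts(p,u,v) if len(u) else np.zeros((1,3))
            print(o,round(r['score'],2),np.round(r['extent']),np.round(np.median(q,0)),np.round(np.percentile(q,2,0)),np.round(np.percentile(q,98,0)))
E
python3 a.py
```

```text
pics
{'time_s': 0.0, 'joints': array([ 2.88122349e-01,  3.59399779e-01,  1.10519199e-02, -3.46743980e-04,
       -1.22411277e+00, -2.88086559e-01]), 'qd': array([-0.00011879,  0.00143966,  0.00028479,  0.00076481,  0.00044029,
        0.00026789]), 'effort': array([-8.00930356e-04, -5.82726967e+01,  2.93058443e+01,  6.99745238e+00,
        6.93249181e-03, -2.06530804e-04]), 'position': array([ 6.74501679e+02, -1.60439861e-02,  2.25611953e+02]), 'ee_rot': array([-1.2084583 ,  1.21059977,  1.21030636]), 'force': array([ 0.12639264,  0.10355509, -0.93175341]), 'torque': array([-0.00570477, -0.04973982, -0.01324917]), 'width': 0.9974060680592461}
scene 505.6398824091907 -0.1082893787910178
logger 0.81 [350. 221. 378. 245.] [431. 170.   8.] [389. 145.   2.] [465. 196.  10.]
logger 0.7 [328. 311. 342. 344.] [688.  72.  30.] [654.  61.   2.] [694.  90.  54.]
logger 0.68 [266. 236. 327. 282.] [502.  32.   9.] [451. -15.   2.] [548.  84.  12.]
logger 0.62 [406. 228. 469. 290.] [562. 271.  36.] [490. 231.   7.] [595. 321.  84.]
reader 0.93 [406. 229. 470. 288.] [562. 271.  36.] [486. 231.   3.
[... 1233 characters left out ...]
87439778982
logger 0.94 [479. 195. 535. 232.] [363.  34.   5.] [325.  10.   1.] [400.  58.   7.]
logger 0.9 [377. 171. 454. 257.] [500.  32.   7.] [453. -14.   1.] [545.  81.   9.]
reader 0.58 [388. 387. 404. 405.] [524. 275.  80.] [489. 262.  32.] [532. 326.  86.]
cradle 0.65 [388. 390. 400. 407.] [528. 271.  82.] [498. 262.  35.] [533. 304.  86.]
returns_box 0.6 [348.   1. 524.  68.] [ 566. -169.   96.] [ 469. -205.    4.] [ 592. -149.  126.]
vial0 0.81 [270. 168. 291. 192.] [680. -16.  32.] [668. -23.  -1.] [692.  -3.  52.]
vial0 0.73 [277. 118. 297. 138.] [671. -74.  32.] [660. -86.  -0.] [683. -63.  53.]
vial0 0.58 [271. 232. 287. 261.] [682.  65.  31.] [671.  59.  -1.] [694.  76.  52.]
```

View pics/scene0.png

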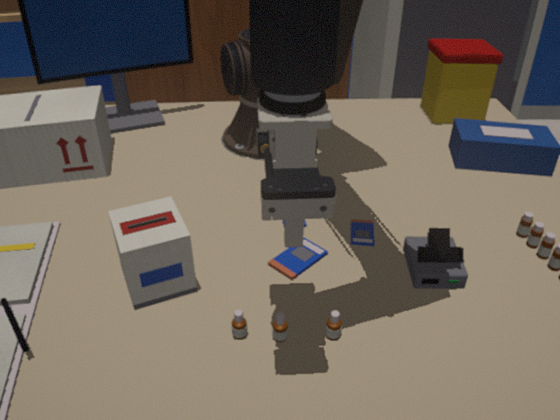

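View pics/wrist0.png

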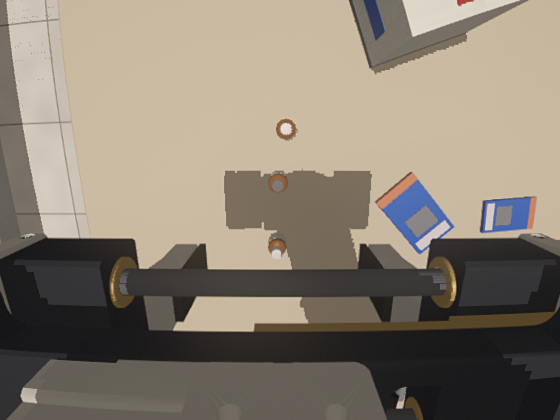

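View pics/side0.png

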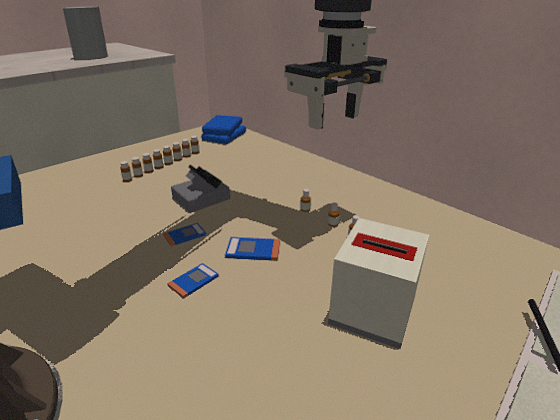

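The scene view has three blue logger-like things: A at (298,257) in scene and (415,213) in wrist, B at (362,232) in scene, which is smaller, and C at (508,215) in wrist, also small and hidden by the gripper in scene. The reader is at (437,258), the box at (152,250) and the vials at (239,325), (280,326) and (334,325). I'll measure the sizes next.

```bash
cat > b.py <<'E'
from h import *
s=sense();print('tool axes\n',R.from_rotvec(s['ee_rot']).as_matrix().round(3))
for n in ['wrist','side','scene']:
    p=snapshot(n)
    for r in regions_of(p,'logger'):
        v,u=np.nonzero(r['pixels']);
        if len(u)<20: continue
        # intersect with plane z=8
        A=pts(p,u,v,1.0*np.ones(len(u))*100);B=pts(p,u,v,np.ones(len(u))*200)
        t=(8-A[:,2])/(B[:,2]-A[:,2]);q=A+(B-A)*t[:,None]
        rr=cv2.minAreaRect(q[:,:2].astype(np.float32))
        col=p['img'][v,u].astype(float)
        cop=(col[:,0]>1.5*col[:,2])
        wh=(col.min(1)>120)
        print(n,round(r['score'],2),r['extent'],np.round(rr[0],1),np.round(rr[1],1),round(rr[2],1),'cop',np.round(q[cop].mean(0)[:2]) if cop.any() else None,'wh',np.round(q[wh].mean(0)[:2]) if wh.any() else None)
    if n=='wrist':
        c=p['img'][150:270,350:550];cv2.imwrite('pics/crop1.png',cv2.resize(c,None,fx=4,fy=4,interpolation=2)[:,:,::-1])
    if n=='scene':
        c=p['img'][210:300,390:490];cv2.imwrite('pics/crop2.png',cv2.resize(c,None,fx=6,fy=6,interpolation=2)[:,:,::-1])
        c=p['img'][190:310,90:210];cv2.imwrite('pics/crop3.png',cv2.resize(c,None,fx=5,fy=5,interpolation=2)[:,:,::-1])
E
python3 b.py
```

```text
tool axes
 [[ 0. -1. -0.]
 [ 0. -0.  1.]
 [-1. -0.  0.]]
wrist 0.92 [481.0, 194.6, 536.7, 233.0] [365.3  33.9] [82.2 47.8] 5.1 cop [331.  31.] wh [379.  36.]
wrist 0.67 [379.0, 173.6, 455.5, 257.4] [498.   33.8] [ 61.8 104.6] 43.0 cop [527.   1.] wh [482.  48.]
side 0.95 [168.2, 260.9, 218.8, 300.8] [359.5  29.6] [83.4 53.5] 5.6 cop [328.  26.] wh [386.  34.]
side 0.94 [225.4, 237.3, 278.0, 260.2] [493.1  31.1] [ 72.4 101.1] 42.8 cop [523.  -3.] wh [476.  61.]
side 0.87 [163.2, 226.5, 206.3, 243.8] [425.  163.3] [53.8 79.8] 77.3 cop [391. 170.] wh None
scene 0.85 [265.3, 235.8, 327.1, 282.4] [496.6  35.3] [ 70.2 111.2] 41.9 cop [527.   3.] wh [470.  59.]
scene 0.7 [348.7, 218.4, 373.4, 243.1] [427.1 170.2] [44.8 83.5] 77.7 cop [391. 178.] wh None
```

View pics/crop1.png

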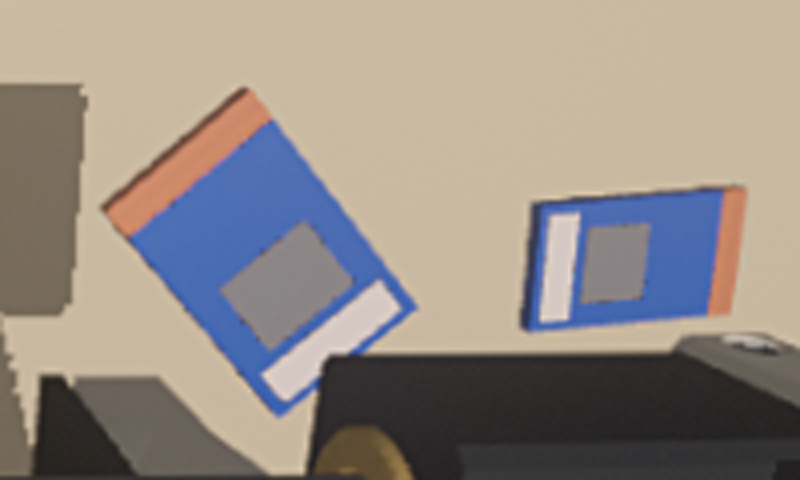

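View pics/crop2.png

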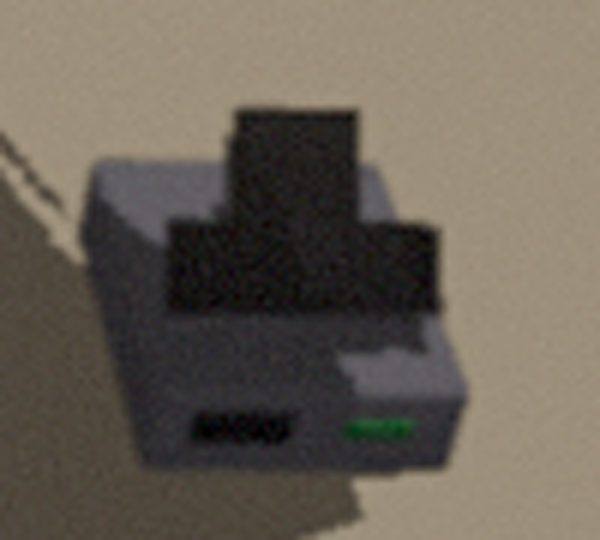

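```bash
cat > c.py <<'E'
from h import *
def rect(q): 
    r=cv2.minAreaRect(q[:,:2].astype(np.float32)); return np.round(r[0],1),np.round(r[1],1),round(r[2],1)
def scan(n):
    p=snapshot(n)
    rg=regions_of(p,'returns_box')
    if rg:
        e=rg[0]['extent'];v,u=np.mgrid[int(e[1]):int(e[3])+1,int(e[0]):int(e[2])+1].reshape(2,-1)
        k=(u>=0)&(u<560)&(v>=0)&(v<420);u,v=u[k],v[k]
        q=pts(p,u,v);m=(q[:,2]>118)&(q[:,2]<135)
        if m.sum()>20:
            print(n,'lid',rect(q[m]),np.median(q[m],0).round(1))
            c=p['img'][v,u].astype(float);red=m&(c[:,0]>1.7*c[:,1])&(c[:,0]>1.7*c[:,2])
            # plane z=125 intersect
            A=pts(p,u,v,np.full(len(u),100.));B=pts(p,u,v,np.full(len(u),200.));t=(125-A[:,2])/(B[:,2]-A[:,2]);qz=A+(B-A)*t[:,None]
            print(n,'red',red.sum(),rect(qz[red]) if red.sum()>5 else '')
            dk=m&(c.max(1)<60); print('dark',dk.sum(),rect(qz[dk]) if dk.sum()>4 else '')
    rg=regions_of(p,'reader')
    if rg:
        e=rg[0]['extent'];v,u=np.mgrid[int(e[1])-8:int(e[3])+9,int(e[0])-8:int(e[2])+9].reshape(2,-1)
        k=(u>=0)&(u<560)&(v>=0)&(v<420);u,v=u[k],v[k]
        q=pts(p,u,v);c=p['img'][v,u].max(1)
        m=(q[:,2]>10)&(q[:,2]<130)&(abs(q[:,0]-540)<150)&(abs(q[:,1]-270)<120)
        print(n,'reader all',rect(q[m]))
        m2=m&(abs(q[:,2]-34)<4);print(n,'top34',m2.sum(),rect(q[m2]) if m2.sum()>5 else '')
        m3=m&(q[:,2]>60)
        if m3.sum()>10:
            for z0 in range(45,95,8):
                mm=m&(abs(q[:,2]-z0)<4)
                if mm.sum()>3: print(z0,mm.sum(),q[mm].mean(0).round(1),q[mm].min(0).round(),q[mm].max(0).round())
    return p
if __name__=='__main__':
    for n in ['scene','side']: scan(n)
E
python3 c.py
```

```text
scene lid (array([ 533.2, -218.4]), array([125.3, 111.4]), 20.5) [ 542.4 -216.8  126.4]
scene red 474 (array([ 529.7, -219.1]), array([31.5, 86.3]), 20.7)
dark 67 (array([ 530.4, -219.4]), array([ 4.8, 60.1]), 20.9)
scene reader all (array([539.4, 280.3]), array([ 95.3, 111.3]), 85.2)
scene top34 1164 (array([538.7, 280.4]), array([ 95.1, 110.5]), 85.6)
45 90 [558.8 276.4  47.2] [522. 240.  42.] [565. 315.  49.]
53 392 [561.7 277.6  53.2] [518. 239.  49.] [579. 317.  57.]
61 265 [551.1 280.4  60.8] [512. 240.  57.] [577. 318.  65.]
69 142 [543.7 280.2  68.6] [512. 241.  65.] [566. 317.  73.]
77 128 [535.6 280.5  76.9] [527. 264.  73.] [543. 300.  81.]
85 111 [529.4 281.3  84.6] [522. 264.  81.] [536. 300.  89.]
side lid (array([ 533.2, -220.8]), array([124.3, 110.3]), 20.6) [ 521.6 -226.8  125.8]
side red 671 (array([ 534.1, -221. ]), array([34.9, 87.6]), 21.0)
dark 124 (array([ 533.5, -221. ]), array([ 7.4, 62. ]), 20.1)
side reader all (array([536.4, 276.7]), array([ 94.2, 108.4]), 86.8)
side top34 652 (array([536.6, 276.4]), array([ 93.3, 107.3]), 85.8)
45 60 [545.  263.6  45.3] [525. 238.  41.] [570. 307.  49.]
53 119 [556.4 269.8  52.8] [519. 237.  49.] [579. 314.  57.]
61 101 [542.7 263.8  61.1] [512. 236.  57.] [571. 315.  65.]
69 83 [527.  270.6  68.7] [511. 238.  65.] [563. 313.  73.]
77 32 [527.1 270.9  76. ] [520. 259.  73.] [537. 295.  81.]
85 37 [525.3 275.9  83.8] [521. 259.  81.] [529. 297.  87.]
```

View pics/crop3.png

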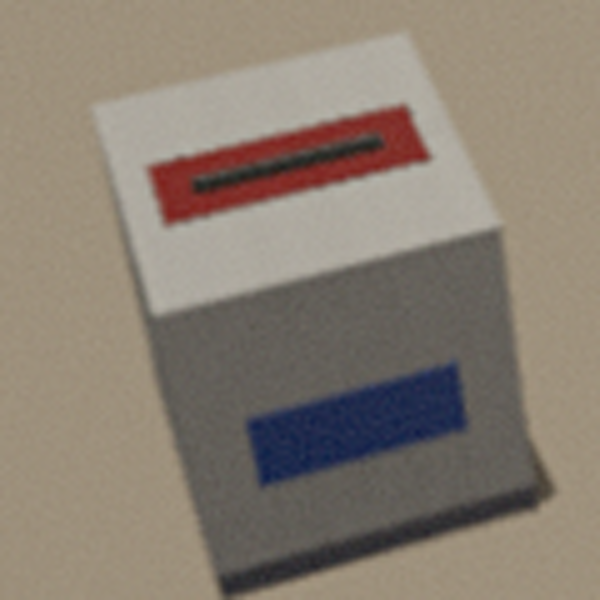

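Candidate A (wrist crop, left) fits at 104x62 mm, against about 82x48 for B and C, so A is the one meant. Its copper end points to world (+x,-y). The lip of the reader faces world +x. Next I move above A.

>>> drive_tool(targets=[{"claw": 0,"xyz": [0.04,0.177,0.0335],"twist": -0.75},{"claw": 0,"xyz": [0.08,0.177,0.0335],"twist": -0.75},{"claw": 0,"xyz": [0.08,0.177,0.0335],"twist": -0.75},{"claw": 0,"xyz": [0.08,0.177,0.0335],"twist": -0.75},{"claw": 0,"xyz": [0.08,0.177,0.0335],"twist": -0.75},{"claw": 0,"xyz": [0.08,0.177,0.0335],"twist": -0.75},{"claw": 0,"xyz": [0.08,0.177,0.0335],"twist": -0.75},{"claw": 0,"xyz": [0.08,0.177,0.0335],"twist": -0.75},{"claw": 0,"xyz": [0.08,0.177,0.0335],"twist": -0.75},{"claw": 0,"xyz": [0.08,0.177,0.0335],"twist": -0.75},{"claw": 0,"xyz": [0.08,0.177,0.0335],"twist": -0.75}])

```text
time_s: 2.42
position: [498.8, 33.5, 146.7]
ee_rot: [-1.735, 0.757, 1.735]
force: [0.0, -0.2, -0.3]
width: 1.002
```

```bash
cat > d.py <<'E'
from h import *
import sys
s=sense();M=R.from_rotvec(s['ee_rot']).as_matrix();print(s['time_s'],s['position'],s['joints'],'jaw',np.degrees(np.arctan2(M[1,1],M[0,1])),M[:,0].round(3))
p=snapshot('wrist');save(p,sys.argv[1])
for r in regions_of(p,'logger'):
    v,u=np.nonzero(r['pixels']);
    if len(u)<20: continue
    A=pts(p,u,v,np.full(len(u),100.));B=pts(p,u,v,np.full(len(u),200.));t=(8-A[:,2])/(B[:,2]-A[:,2]);q=A+(B-A)*t[:,None]
    rr=cv2.minAreaRect(q[:,:2].astype(np.float32));print(round(r['score'],2),r['extent'],np.round(rr[0],1),np.round(rr[1],1),round(rr[2],1))
print(proj(p,s['position']))
E
python3 d.py w1.png
```

```text
2.4167 [498.7800977   33.47495906 146.66774731] [ 4.60810914e-01  1.40847871e-01 -4.80137861e-01  3.76473498e-05
 -9.49460993e-01  2.86558107e-01] jaw -137.1776527828272 [ 0.  0. -1.]
0.73 [257.3, 155.8, 318.5, 253.5] [496.9  34.1] [60.  98.7] 42.5
0.62 [216.4, 297.0, 275.4, 331.6] [442.3 163.6] [50.7 48.8] 76.5
0.53 [343.8, 247.8, 374.7, 312.1] [375.4  43.8] [21.  78.7] 61.4
0.28 [359.0, 1.4, 560.0, 65.3] [ 485.8 -203.1] [197.1  60.6] 46.8
[[283.08146676 259.72964462]]
```

View pics/w1.png

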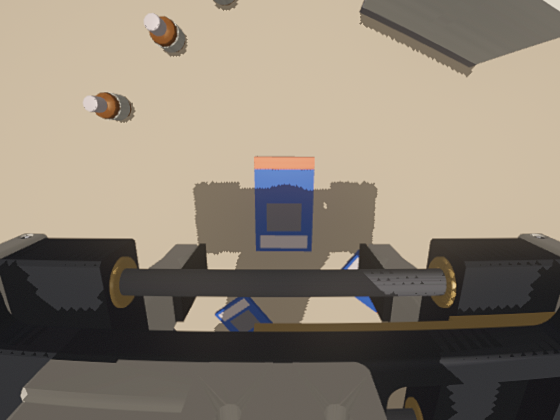

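>>> drive_tool(targets=[{"claw": 0,"xyz": [0.04,0.001,0.0017],"twist": 0},{"claw": 0,"xyz": [0.08,0.001,0.0017],"twist": 0},{"claw": 0,"xyz": [0.115,0.001,0.0017],"twist": 0},{"claw": 0,"xyz": [0.135,0.001,0.0017],"twist": 0},{"claw": 0,"xyz": [0.1435,0.001,0.0017],"twist": 0},{"claw": 0,"xyz": [0.1435,0.001,0.0017],"twist": 0},{"claw": 0,"xyz": [0.1435,0.001,0.0017],"twist": 0},{"claw": 0,"xyz": [0.1435,0.001,0.0017],"twist": 0}], force=6)

```text
time_s: 3.18
position: [497.4, 34.2, 3.6]
ee_rot: [-1.736, 0.756, 1.734]
force: [-0.1, -0.1, -0.6]
width: 0.996
```

>>> drive_tool(targets=[{"claw": 1,"xyz": [0,0,0],"twist": 0},{"claw": 1,"xyz": [0,0,0],"twist": 0},{"claw": 1,"xyz": [0,0,0],"twist": 0},{"claw": 1,"xyz": [0,0,0],"twist": 0},{"claw": 1,"xyz": [0,0,0],"twist": 0},{"claw": 1,"xyz": [0,0,0],"twist": 0},{"claw": 1,"xyz": [0,0,0],"twist": 0},{"claw": 1,"xyz": [0,0,0],"twist": 0}], force=6)

```text
time_s: 3.85
position: [497.4, 34.2, 3.8]
ee_rot: [-1.736, 0.756, 1.734]
force: [-0.6, 0.5, 3.4]
width: 0.682
```

Gripped: width 0.682 corresponds to 60 mm. The tool can only point down, so I'll pivot the logger in the fingers by pushing its underside on the top edge of the backrest. For lever arm I regrasp 12 mm nearer the copper end.

>>> drive_tool(targets=[{"claw": 0.2,"xyz": [0,0,0],"twist": 0},{"claw": 0.2,"xyz": [0,0,0],"twist": 0},{"claw": 0.2,"xyz": [0,0,0],"twist": 0},{"claw": 0.2,"xyz": [0,0,-0.012],"twist": 0},{"claw": 0.2,"xyz": [0,0,-0.012],"twist": 0},{"claw": 0.2,"xyz": [0,0,-0.012],"twist": 0},{"claw": 1,"xyz": [0,0,-0.012],"twist": 0},{"claw": 1,"xyz": [0,0,-0.012],"twist": 0},{"claw": 1,"xyz": [0,0,-0.012],"twist": 0},{"claw": 1,"xyz": [0,0,-0.012],"twist": 0},{"claw": 1,"xyz": [0,0,-0.012],"twist": 0},{"claw": 1,"xyz": [0,0,-0.012],"twist": 0},{"claw": 1,"xyz": [0,0,-0.012],"twist": 0}], force=6)

```text
time_s: 4.93
position: [505.6, 25.5, 3.8]
ee_rot: [-1.736, 0.756, 1.734]
force: [0.5, 0.5, -1.0]
width: 0.682
```

```bash
python3 d.py w2.png
```

```text
4.9333 [505.5504563   25.45128554   3.81071815] [ 4.39066911e-01  3.48948072e-01 -6.20709971e-01  3.27124173e-04
 -5.99896477e-01  3.08887660e-01] jaw -137.12987826540396 [ 0.001  0.    -1.   ]
0.83 [229.4, 192.9, 341.6, 324.1] [506.   25.8] [60.6 79.5] 42.7
[[283.15848639 259.70244325]]
```

View pics/w2.png

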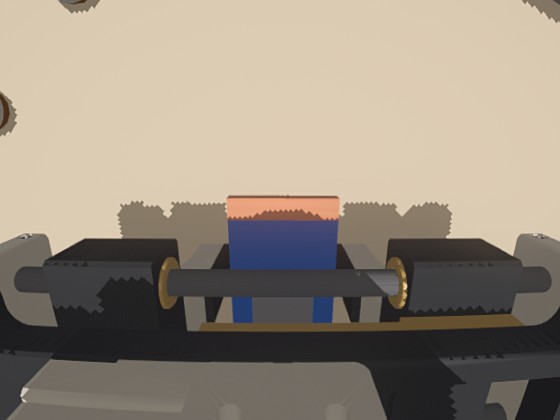

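>>> drive_tool(targets=[{"claw": 1,"xyz": [-0.02,0,0],"twist": 0},{"claw": 1,"xyz": [-0.06,0,0],"twist": 0},{"claw": 1,"xyz": [-0.1,0,0],"twist": 0},{"claw": 1,"xyz": [-0.14,-0.02,0.03],"twist": -0.1},{"claw": 1,"xyz": [-0.17,-0.04,0.06],"twist": -0.2},{"claw": 1,"xyz": [-0.17,-0.06,0.09],"twist": -0.3},{"claw": 1,"xyz": [-0.17,-0.08,0.12],"twist": -0.4},{"claw": 1,"xyz": [-0.17,-0.1,0.15],"twist": -0.5},{"claw": 1,"xyz": [-0.17,-0.12,0.18],"twist": -0.6},{"claw": 1,"xyz": [-0.17,-0.135,0.21],"twist": -0.7},{"claw": 1,"xyz": [-0.17,-0.1445,0.2198],"twist": -0.7435},{"claw": 1,"xyz": [-0.17,-0.1445,0.2198],"twist": -0.7435},{"claw": 1,"xyz": [-0.17,-0.1445,0.2198],"twist": -0.7435},{"claw": 1,"xyz": [-0.17,-0.1445,0.2198],"twist": -0.7435}])

```text
time_s: 6.2
position: [461.5, 284.1, 173.6]
ee_rot: [-2.181, 0.088, 2.18]
force: [-0.5, 0.2, -0.5]
width: 0.685
```

```bash
cat > e.py <<'E'
from c import *
s=sense();M=R.from_rotvec(s['ee_rot']).as_matrix();print(s['time_s'],s['position'],s['width'],'jaw',np.degrees(np.arctan2(M[1,1],M[0,1])),M[:,0].round(3))
p=scan('wrist');save(p,'w3.png')
p=snapshot('side');save(p,'s3.png')
E
python3 e.py
```

```text
6.2 [461.48742448 284.14792164 173.59696271] 0.6846030335354698 jaw -94.59671032670845 [ 0.001 -0.    -1.   ]
wrist reader all (array([539.3, 279.7]), array([ 94.9, 111.2]), 85.5)
wrist top34 5848 (array([538. , 279.9]), array([ 93.9, 108.6]), 85.5)
45 849 [564.5 278.3  46.8] [556. 239.  43.] [581. 313.  49.]
53 1505 [565.8 278.1  52.2] [541. 239.  49.] [580. 317.  57.]
61 1000 [547.5 279.5  60.6] [510. 240.  57.] [571. 317.  65.]
69 684 [532.7 280.2  68.4] [511. 241.  65.] [565. 316.  73.]
77 362 [535.5 279.8  76.9] [521. 262.  73.] [541. 298.  81.]
85 596 [526.9 280.8  84.1] [520. 263.  81.] [534. 299.  88.]
```

View pics/w3.png

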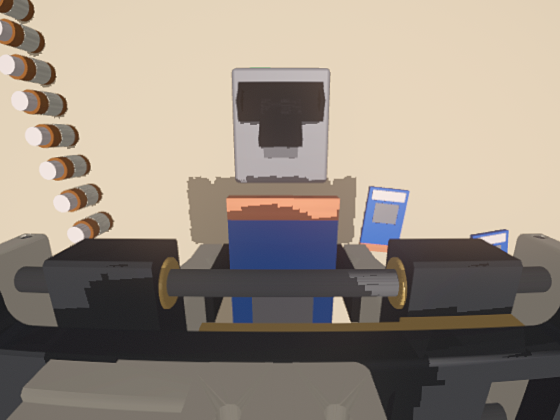

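View pics/s3.png

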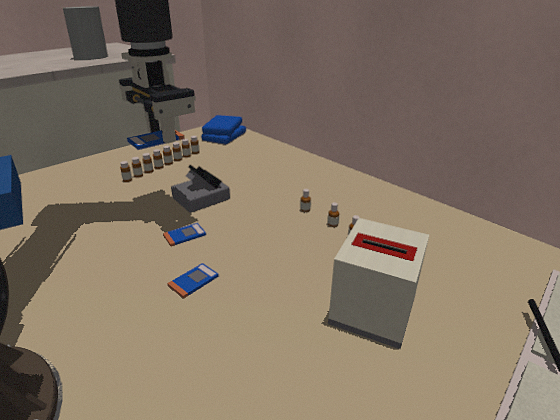

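```bash
cat > f.py <<'E'
from h import *
e=np.array([-np.cos(np.radians(4.5)),np.sin(np.radians(4.5))]);f=np.array([-e[1],e[0]])
C=np.array([538.2,279.5])
for n in ['wrist','scene']:
    p=snapshot(n);v,u=np.mgrid[40:320,200:500].reshape(2,-1);q=pts(p,u,v);d=q[:,:2]-C;a=d@e;b=d@f
    m=(abs(a)<60)&(abs(b)<14)&(q[:,2]>38)&(q[:,2]<95)
    A=a[m];Z=q[m,2]
    for a0 in range(-50,30,4):
        k=abs(A-a0)<2
        if k.sum()>2: print(n,a0,k.sum(),np.percentile(Z[k],[5,50,95]).round(1))
    m2=(q[:,2]>60)&(abs(a)<60)&(abs(b)<30)&(q[:,2]<95)&(a>-8)&(a<12);print('b range',np.percentile(b[m2],[1,99]))
    m2=(q[:,2]>45)&(abs(a)<60)&(abs(b)<60)&(q[:,2]<75);print('b cheeks',np.percentile(b[m2],[.5,99.5]))
E
python3 f.py
```

```text
wrist -38 98 [48.4 50.8 52.3]
wrist -34 169 [50.1 52.2 53.9]
wrist -30 168 [46.9 49.2 51.1]
wrist -26 140 [44.3 45.9 48.2]
wrist -22 121 [44.9 47.2 50.2]
wrist -18 148 [50.5 52.7 55.2]
wrist -14 127 [55.2 57.5 59.8]
wrist -10 131 [59.8 61.7 63.8]
wrist -6 157 [64.2 66.5 69.2]
wrist -2 165 [69.1 71.4 73.8]
wrist 2 169 [74.  76.2 78.8]
wrist 6 169 [78.7 81.2 83.4]
wrist 10 172 [83.5 85.5 87.3]
wrist 14 169 [82.1 83.7 85.8]
wrist 18 130 [68.7 70.5 82.3]
wrist 22 128 [65.7 67.5 69.2]
wrist 26 128 [62.7 64.4 66.3]
b range [-18.09628937  17.53534782]
b cheeks [-38.20401338  36.87316274]
scene -38 20 [51.6 52.9 55.1]
scene -34 21 [49.1 53.2 55.8]
scene -26 6 [46.5 47.2 49.7]
scene -22 48 [45.5 48.3 51.2]
scene -18 58 [48.9 52.7 57. ]
scene -14 52 [53.6 57.4 61.4]
scene -10 57 [58.8 62.1 66.6]
scene -6 49 [62.6 66.6 70.5]
scene -2 61 [67.7 70.8 75.9]
scene 2 57 [72.3 76.5 80.6]
scene 6 50 [76.3 80.9 84.9]
scene 10 56 [74.5 85.4 88.5]
scene 14 14 [47.2 72.8 87.4]
scene 18 7 [52.7 61.  67.6]
scene 22 6 [55.4 60.4 67. ]
b range [-18.85981145  16.69193044]
b cheeks [-39.49888309  37.14359786]
```

>>> drive_tool(targets=[{"claw": 1,"xyz": [0,-0.0019,-0.035],"twist": 0},{"claw": 1,"xyz": [0,-0.0019,-0.07],"twist": 0},{"claw": 1,"xyz": [0.02,-0.0019,-0.0976],"twist": 0},{"claw": 1,"xyz": [0.05,-0.0019,-0.0976],"twist": 0},{"claw": 1,"xyz": [0.07,-0.0019,-0.0976],"twist": 0},{"claw": 1,"xyz": [0.0785,-0.0019,-0.0976],"twist": 0},{"claw": 1,"xyz": [0.0785,-0.0019,-0.0976],"twist": 0},{"claw": 1,"xyz": [0.0785,-0.0019,-0.0976],"twist": 0}], force=5)

```text
time_s: 7.17
position: [559.8, 278.2, 96.2]
ee_rot: [-2.182, 0.087, 2.179]
force: [0.7, 0.3, 0.2]
width: 0.686
```

```bash
cat > g.py <<'E'
from h import *
import sys
s=sense();M=R.from_rotvec(s['ee_rot']).as_matrix();print(s['time_s'],s['position'].round(1),s['force'].round(2),'jaw',np.degrees(np.arctan2(M[1,1],M[0,1])).round(2),M[:,0].round(3))
e=np.array([-np.cos(np.radians(4.5)),np.sin(np.radians(4.5))]);f=np.array([-e[1],e[0]]);d=s['position'][:2]-[538.2,280.0];print('a,b',d@e,d@f)
t=sys.argv[1]
p=snapshot('side');a=cv2.resize(p['img'][120:260,100:280],None,fx=3,fy=3,interpolation=2)
p2=snapshot('scene');b=cv2.resize(p2['img'][160:300,340:520],None,fx=3,fy=3,interpolation=2)
cv2.imwrite('pics/%s.png'%t,np.vstack([a,b])[:, :, ::-1][:,:] if 0 else cv2.resize(np.hstack([a,b]),(800,311))[:,:,::-1])
E
python3 g.py g1
```

```text
7.1667 [559.8 278.2  96.2] [0.69 0.27 0.18] jaw -94.59 [ 0.002  0.    -1.   ]
a,b -21.65866820857162 0.08948321654599832
```

View pics/g1.png

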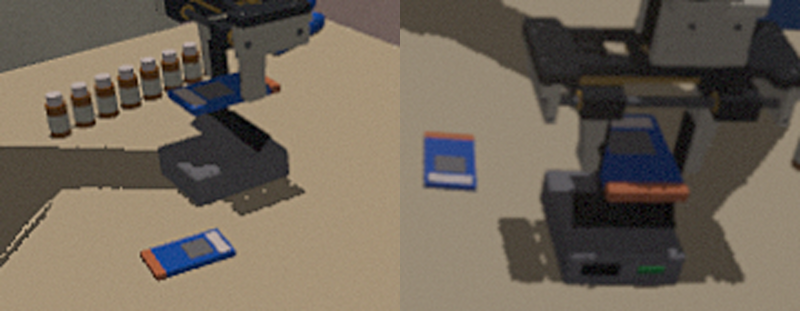

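>>> drive_tool(targets=[{"claw": 1,"xyz": [0.003,0,0.001],"twist": 0},{"claw": 1,"xyz": [0.006,0,0.001],"twist": 0},{"claw": 1,"xyz": [0.008,0,0.0013],"twist": 0},{"claw": 1,"xyz": [0.0095,0,0.0015],"twist": 0},{"claw": 1,"xyz": [0.011,0,0.0017],"twist": 0},{"claw": 1,"xyz": [0.0125,0,0.0024],"twist": 0},{"claw": 1,"xyz": [0.014,0,0.0033],"twist": 0},{"claw": 1,"xyz": [0.016,0,0.0043],"twist": 0},{"claw": 1,"xyz": [0.016,0,0.0043],"twist": 0}], force=4)

```text
time_s: 8.02
position: [555.7, 279.3, 81.0]
ee_rot: [-2.183, 0.085, 2.176]
force: [0.2, 0.4, -0.1]
width: 0.685
```

```bash
python3 g.py g2
```

```text
8.0167 [555.7 279.3  81. ] [ 0.25  0.36 -0.11] jaw -94.57 [ 0.003  0.002 -1.   ]
a,b -17.550975704671465 -0.6299097107381586
```

View pics/g2.png

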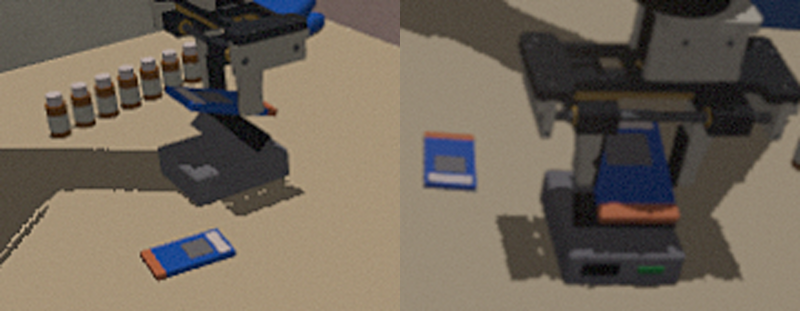

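>>> drive_tool(targets=[{"claw": 1,"xyz": [0.0012,0.0003,0.0022],"twist": 0},{"claw": 1,"xyz": [0.0012,0.0006,0.0044],"twist": 0},{"claw": 1,"xyz": [0.0012,0.0006,0.0066],"twist": 0},{"claw": 1,"xyz": [0.0013,0.0006,0.0086],"twist": 0},{"claw": 1,"xyz": [0.0015,0.0006,0.01],"twist": 0},{"claw": 1,"xyz": [0.0016,0.0006,0.0113],"twist": 0},{"claw": 1,"xyz": [0.0018,0.0006,0.0125],"twist": 0},{"claw": 1,"xyz": [0.002,0.0006,0.0136],"twist": 0},{"claw": 1,"xyz": [0.002,0.0006,0.0136],"twist": 0}])

```text
time_s: 8.87
position: [542.2, 279.9, 79.4]
ee_rot: [-2.183, 0.084, 2.176]
force: [2.7, -0.2, 1.1]
width: 0.684
```

```bash
python3 g.py g3
```

```text
8.8667 [542.2 279.9  79.4] [ 2.69 -0.16  1.15] jaw -94.56 [ 0.004  0.002 -1.   ]
a,b -4.022448488227118 -0.22720703641219436
```

View pics/g3.png

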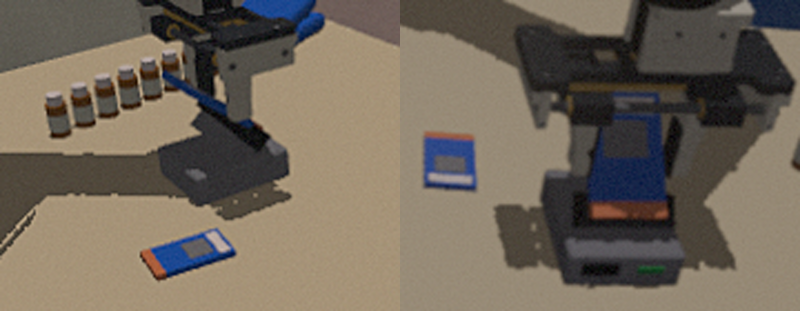

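>>> drive_tool(targets=[{"claw": 1,"xyz": [0.001,0,0.0005],"twist": 0},{"claw": 1,"xyz": [0.002,0,0.001],"twist": 0},{"claw": 1,"xyz": [0.003,0,0.0012],"twist": 0},{"claw": 1,"xyz": [0.003,0,0.0012],"twist": 0},{"claw": 0.26,"xyz": [0.003,0,0.0012],"twist": 0},{"claw": 0.22,"xyz": [0.003,0,0.0012],"twist": 0},{"claw": 0.22,"xyz": [0.003,0,0.0012],"twist": 0},{"claw": 0.22,"xyz": [0.003,0,0.0012],"twist": 0},{"claw": 0.15,"xyz": [0.003,0,0.0012],"twist": 0},{"claw": 0.15,"xyz": [0.003,0,0.0012],"twist": 0},{"claw": 0.15,"xyz": [0.003,0,0.0012],"twist": 0}])

```text
time_s: 9.88
position: [540.9, 279.9, 76.2]
ee_rot: [-2.183, 0.085, 2.177]
force: [0.7, 0.2, 0.6]
width: 0.85
```

```bash
python3 g.py g4
```

```text
9.8833 [540.9 279.9  76.2] [0.75 0.24 0.55] jaw -94.57 [ 0.003  0.002 -1.   ]
a,b -2.7209628219289685 -0.14422220308173084
```

View pics/g4.png

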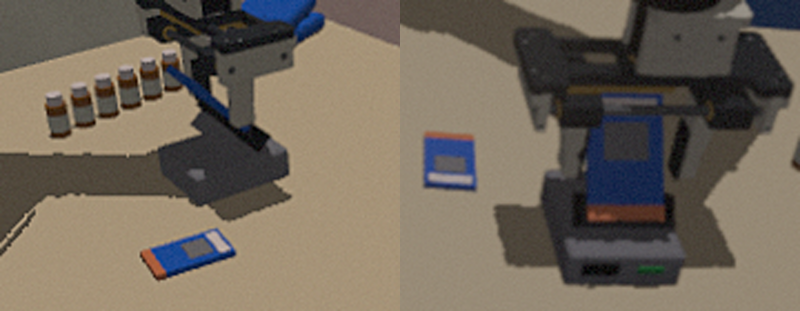

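>>> drive_tool(targets=[{"claw": 0,"xyz": [0,0,0],"twist": 0},{"claw": 0,"xyz": [-0.01,0,0],"twist": 0},{"claw": 0,"xyz": [-0.03,0,0],"twist": 0},{"claw": 0,"xyz": [-0.06,0,0.01],"twist": 0},{"claw": 0,"xyz": [-0.1,0,0.04],"twist": 0},{"claw": 0,"xyz": [-0.1,0,0.07],"twist": 0},{"claw": 0,"xyz": [-0.1,0,0.085],"twist": 0},{"claw": 0,"xyz": [-0.1,0,0.085],"twist": 0}])

```text
time_s: 10.65
position: [453.8, 286.8, 178.4]
ee_rot: [-2.184, 0.08, 2.174]
force: [-0.2, 0.3, -1.1]
width: 0.997
```

```bash
python3 g.py g5; cat > k.py <<'E'
from h import *
import sys
# logger pose in cradle frame from points
e=np.array([-np.cos(np.radians(4.5)),np.sin(np.radians(4.5)),0]);z=np.array([0,0,1.]);f=np.array([-e[1],e[0],0])
S=np.array([538.2,280.0,45])-24.2*e
c,s_=np.cos(np.radians(50)),np.sin(np.radians(50));X=e*c+z*s_;N=-e*s_+z*c
for n in ['scene','wrist','side']:
    p=snapshot(n)
    if n=='wrist': save(p,sys.argv[1])
    rs=regions_of(p,'logger')
    for r in rs:
        v,u=np.nonzero(r['pixels']&(p['range_z']>0));q=pts(p,u,v)
        if len(u)<20 or np.linalg.norm(np.median(q,0)-[540,280,85])>60: continue
        d=q-S;L=np.stack([d@X,d@f,d@N],1);k=abs(np.median(L,0)-L).max(1)<70;L=L[k]
        print(n,len(L),'p1',np.percentile(L,1,0).round(1),'p50',np.median(L,0).round(1),'p99',np.percentile(L,99,0).round(1))
        P=np.polyfit(L[:,0],L[:,2],1);print('tilt vs slope deg',np.degrees(np.arctan(P[0])).round(1),'n at 50',np.polyval(P,50).round(1))
        print(cv2.minAreaRect(L[:,:2].astype(np.float32)))
E
python3 k.py w5.png
```

```text
10.65 [453.8 286.8 178.4] [-0.17  0.26 -1.13] jaw -94.49 [ 0.005  0.005 -1.   ]
a,b 84.67914843377949 -0.2017684805478409
scene 1950 p1 [  3.  -31.2   3.1] p50 [50.2  0.1  8.3] p99 [100.7  28.8  11.8]
tilt vs slope deg -0.1 n at 50 8.2
((51.340328216552734, -1.3840370178222656), (100.10231018066406, 61.43769073486328), 0.22558481991291046)
wrist 6900 p1 [  0.8 -30.1   0.1] p50 [64.  -0.7  8. ] p99 [100.1  29.2   9.1]
tilt vs slope deg -0.7 n at 50 7.6
((49.78755569458008, -1.4898033142089844), (84.14946746826172, 102.25238037109375), 89.24773406982422)
side 111 p1 [ 26.9 -16.5   0.6] p50 [80.1 30.4  4.2] p99 [100.8  33.7   9. ]
tilt vs slope deg -2.4 n at 50 5.2
((74.0771484375, 23.62848663330078), (42.96684646606445, 88.58488464355469), 55.52904510498047)
```

View pics/g5.png

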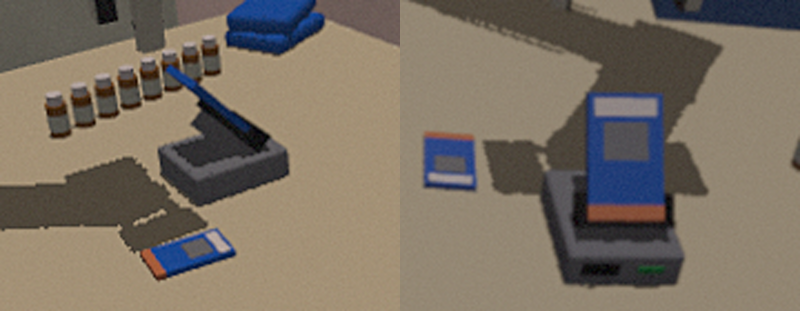

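View pics/w5.png

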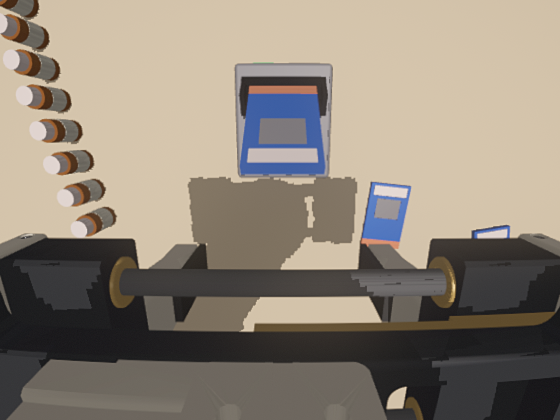

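It is seated: in the cradle frame the face runs s = 1..100, y ≈ -0.8, n ≈ 8 and tilt error is under 1°, with nothing touching it. Next I grip it across its width near the top end, to be swung upright about the lip.

>>> drive_tool(targets=[{"claw": 0,"xyz": [0,-0.0006,-0.03],"twist": 0},{"claw": 0,"xyz": [0,-0.0006,-0.054],"twist": 0},{"claw": 0,"xyz": [0.03,-0.0006,-0.054],"twist": 0},{"claw": 0,"xyz": [0.055,-0.0006,-0.054],"twist": 0},{"claw": 0,"xyz": [0.0664,-0.0006,-0.054],"twist": 0},{"claw": 0,"xyz": [0.0664,-0.0006,-0.054],"twist": 0},{"claw": 0,"xyz": [0.0664,-0.0006,-0.054],"twist": 0},{"claw": 0.25,"xyz": [0.0664,-0.0006,-0.054],"twist": 0},{"claw": 1,"xyz": [0.0664,-0.0006,-0.054],"twist": 0},{"claw": 1,"xyz": [0.0664,-0.0006,-0.054],"twist": 0},{"claw": 1,"xyz": [0.0664,-0.0006,-0.054],"twist": 0},{"claw": 1,"xyz": [0.0664,-0.0006,-0.054],"twist": 0},{"claw": 1,"xyz": [0.0664,-0.0006,-0.054],"twist": 0},{"claw": 1,"xyz": [0.0664,-0.0006,-0.054],"twist": 0}], force=4)

```text
time_s: 12.22
position: [510.6, 282.9, 109.9]
ee_rot: [-2.183, 0.086, 2.176]
force: [-1.4, 0.2, 3.9]
width: 0.687
```

```bash
python3 g.py g6
```

```text
12.2167 [510.6 282.9 109.9] [-1.43  0.18  3.87] jaw -94.6 [ 0.003  0.002 -1.   ]
a,b 27.72728931676425 -0.6862534077303235
```

View pics/g6.png

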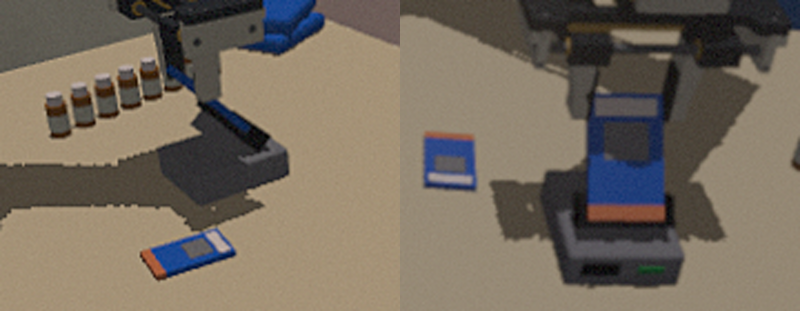

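>>> drive_tool(targets=[{"claw": 1,"xyz": [-0.0024,0,-0.0028],"twist": 0},{"claw": 1,"xyz": [-0.0048,0,-0.0057],"twist": 0},{"claw": 1,"xyz": [-0.0091,0,-0.0118],"twist": 0},{"claw": 1,"xyz": [-0.0129,0,-0.0182],"twist": 0},{"claw": 1,"xyz": [-0.0161,0,-0.025],"twist": 0},{"claw": 1,"xyz": [-0.0186,0,-0.032],"twist": 0},{"claw": 1,"xyz": [-0.0206,0,-0.0392],"twist": 0},{"claw": 1,"xyz": [-0.0219,0,-0.0466],"twist": 0},{"claw": 1,"xyz": [-0.022,0,-0.05],"twist": 0},{"claw": 1,"xyz": [-0.022,0,-0.053],"twist": 0},{"claw": 1,"xyz": [-0.022,0,-0.053],"twist": 0}])

```text
time_s: 13.23
position: [564.8, 278.5, 132.5]
ee_rot: [-2.184, 0.086, 2.175]
force: [-1.0, -1.0, 7.2]
width: 0.686
```

```bash
python3 g.py g7
```

```text
13.2333 [564.8 278.5 132.5] [-0.99 -0.95  7.15] jaw -94.61 [ 0.004  0.002 -1.   ]
a,b -26.647616434220392 -0.5790331738193896
```

View pics/g7.png

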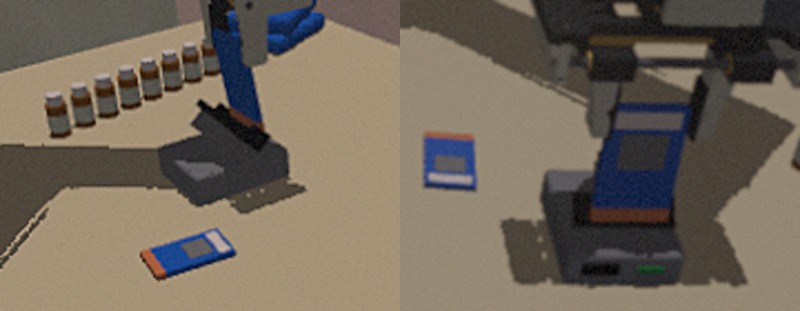

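>>> drive_tool(targets=[{"claw": 1,"xyz": [-0.001,0,0],"twist": 0},{"claw": 1,"xyz": [-0.001,0,0],"twist": 0},{"claw": 1,"xyz": [-0.001,0,0],"twist": 0},{"claw": 1,"xyz": [-0.015,0,-0.001],"twist": 0},{"claw": 1,"xyz": [-0.045,0,-0.001],"twist": 0},{"claw": 1,"xyz": [-0.08,0,-0.001],"twist": 0},{"claw": 1,"xyz": [-0.12,0,-0.001],"twist": 0},{"claw": 1,"xyz": [-0.12,0,-0.001],"twist": 0},{"claw": 1,"xyz": [-0.12,0,-0.001],"twist": 0}], force=30)

```text
time_s: 14.08
position: [565.9, 279.1, 255.2]
ee_rot: [-2.186, 0.081, 2.169]
force: [-0.2, -1.1, -2.2]
width: 0.682
```

```bash
cat > l.py <<'E'
from h import *
import sys
s=sense();M=R.from_rotvec(s['ee_rot']).as_matrix();P=s['position'];print(s['time_s'],P.round(1),s['force'].round(2),s['width'],'jaw',np.degrees(np.arctan2(M[1,1],M[0,1])).round(2),M[:,0].round(3),s['joints'].round(2))
for n in ['scene','side','wrist']:
    p=snapshot(n);save(p,sys.argv[1]+n+'.png')
    for r in regions_of(p,'logger'):
        v,u=np.nonzero(r['pixels']&(p['range_z']>0));q=pts(p,u,v)
        L=(q-P)@M
        k=(abs(L-[40,0,0])<[70,45,50]).all(1)
        if k.sum()<50: continue
        L=L[k];k=abs(L[:,2]-np.median(L[:,2]))<25;L=L[k]
        print(n,round(r['score'],2),len(L),'tool-frame p1',np.percentile(L,1,0).round(1),'med',np.median(L,0).round(1),'p99',np.percentile(L,99,0).round(1))
        c=abs(L[:,1])<22
        F=cv2.fitLine(L[c][:,[0,2]].astype(np.float32),cv2.DIST_HUBER,0,.01,.01).ravel();print(' face tilt deg',np.degrees(np.arctan2(F[1],F[0])).round(1),'tz at x=0,80',[round(float(F[3]+F[1]/F[0]*(x-F[2])),1) for x in (0,80)])
E
python3 l.py l1
```

```text
14.0833 [565.9 279.1 255.2] [-0.2  -1.1  -2.17] 0.6821850093160047 jaw -94.6 [ 0.008  0.005 -1.   ] [ 0.77  0.26 -0.06  0.   -1.24  0.72]
scene 0.75 2289 tool-frame p1 [-22.3 -29.9  -9.2] med [24.5 -0.7 -2.3] p99 [75.8 29.   7.4]
 face tilt deg -6.8 tz at x=0,80 [0.9, -8.6]
side 0.56 679 tool-frame p1 [-17.8 -26.5  -5.6] med [32.   9.7  4.6] p99 [81.7 34.7 11.5]
 face tilt deg -6.6 tz at x=0,80 [8.9, -0.4]
wrist 0.8 5461 tool-frame p1 [ -4.7 -27.9  -8.1] med [26.1  1.6 -1.4] p99 [81.9 31.   2.5]
 face tilt deg -6.7 tz at x=0,80 [1.7, -7.8]
```

```bash
python3 -c "
import cv2,numpy as np
a=cv2.imread('pics/l1scene.png')[60:300,340:540];b=cv2.imread('pics/l1side.png')[40:280,60:260];c=cv2.resize(cv2.imread('pics/l1wrist.png'),(320,240))
cv2.imwrite('pics/l1.png',np.hstack([a,b,c]))"
```

```text
(no output)
```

View pics/l1.png

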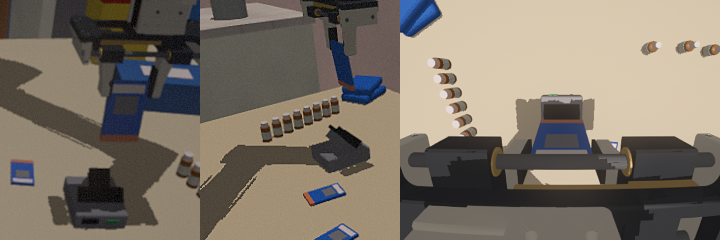

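Upright in hand, with the copper end leaning 6.7° toward -tool z. Now I carry it to a viewpoint beside the box, behind the slot.

>>> drive_tool(targets=[{"claw": 1,"xyz": [0,0.02,0.002],"twist": -0.02},{"claw": 1,"xyz": [0,0.05,0.005],"twist": -0.05},{"claw": 1,"xyz": [0,0.085,0.008],"twist": -0.08},{"claw": 1,"xyz": [0,0.12,0.011],"twist": -0.1},{"claw": 1,"xyz": [0,0.155,0.014],"twist": -0.13},{"claw": 1,"xyz": [0,0.19,0.017],"twist": -0.16},{"claw": 1,"xyz": [0,0.225,0.02],"twist": -0.19},{"claw": 1,"xyz": [0,0.26,0.024],"twist": -0.22},{"claw": 1,"xyz": [0,0.295,0.027],"twist": -0.25},{"claw": 1,"xyz": [0,0.33,0.03],"twist": -0.28},{"claw": 1,"xyz": [0,0.365,0.033],"twist": -0.31},{"claw": 1,"xyz": [0,0.4,0.036],"twist": -0.34},{"claw": 1,"xyz": [0,0.435,0.04],"twist": -0.37},{"claw": 1,"xyz": [0,0.47,0.043],"twist": -0.4},{"claw": 1,"xyz": [0,0.5,0.046],"twist": -0.42},{"claw": 1,"xyz": [0,0.52,0.048],"twist": -0.4416},{"claw": 1,"xyz": [0,0.5257,0.048],"twist": -0.4416},{"claw": 1,"xyz": [0,0.5257,0.048],"twist": -0.4416},{"claw": 1,"xyz": [0,0.5257,0.048],"twist": -0.4416}])

```text
time_s: 15.97
position: [474.1, -242.1, 250.0]
ee_rot: [2.027, 0.369, -2.024]
force: [-0.4, 0.1, -1.2]
width: 0.678
```

```bash
python3 l.py l2; cat > m.py <<'E'
from c import *
for n in ['wrist','scene','side']: scan(n)
E
python3 m.py | grep -v -i -E 'reader|top34|^[0-9]'
```

```text
15.9667 [ 474.1 -242.1  250. ] [-0.37  0.08 -1.21] 0.6778274486239516 jaw -69.39 [ 0.001  0.001 -1.   ] [-0.1   0.11 -0.27 -0.   -1.2   2.03]
scene 0.81 2200 tool-frame p1 [-22.6 -31.1 -10.1] med [23.3 -1.1 -2.9] p99 [74.3 27.9  7.2]
 face tilt deg -7.1 tz at x=0,80 [0.3, -9.7]
side 0.77 3769 tool-frame p1 [-21.2 -29.5  -2.5] med [22.   1.6  4.7] p99 [77.  30.5 11.2]
 face tilt deg -7.0 tz at x=0,80 [7.6, -2.2]
wrist 0.72 5418 tool-frame p1 [ -9.7 -29.8 -11.1] med [21.  -0.8 -4. ] p99 [76.9 28.7  0. ]
 face tilt deg -7.1 tz at x=0,80 [-1.4, -11.4]
wrist lid (array([ 533.4, -220.4]), array([119.3, 110.8]), 20.8) [ 537.8 -219.3  124.5]
wrist red 2663 (array([ 533.9, -219.9]), array([33.8, 87. ]), 20.7)
dark 0 
scene lid (array([ 531.8, -219.1]), array([126.9, 111.2]), 20.7) [ 542.5 -217.2  126.4]
scene red 480 (array([ 529.7, -219.1]), array([31.5, 86.3]), 20.7)
dark 75 (array([ 530.6, -219.3]), array([ 6.1, 60.1]), 19.7)
side lid (array([ 532.4, -221.1]), array([123.6, 110.4]), 20.6) [ 507.9 -238.5  125.7]
side red 495 (array([ 533.4, -221.3]), array([34.9, 87.9]), 22.2)
dark 110 (array([ 533. , -221.2]), array([ 6.5, 62. ]), 20.4)
```

View pics/l2wrist.png

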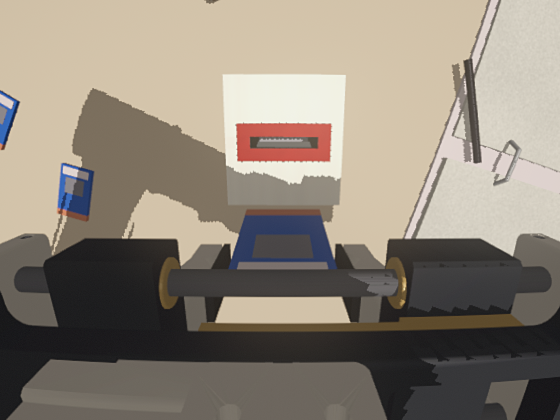

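View pics/l2scene.png

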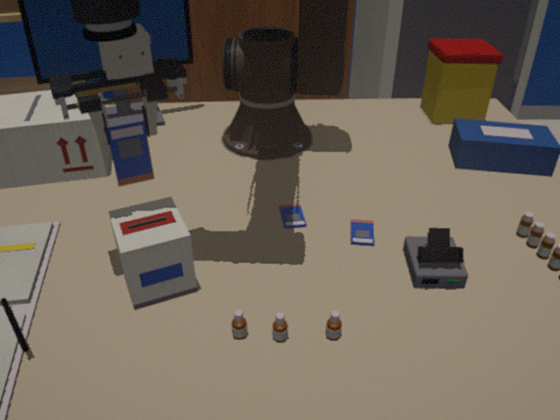

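>>> drive_tool(targets=[{"claw": 1,"xyz": [0,0.0005,-0.03],"twist": 0},{"claw": 1,"xyz": [0,0.0005,-0.056],"twist": 0},{"claw": 1,"xyz": [0.02,0.0005,-0.056],"twist": 0},{"claw": 1,"xyz": [0.038,0.0005,-0.056],"twist": 0},{"claw": 1,"xyz": [0.038,0.0005,-0.056],"twist": 0},{"claw": 1,"xyz": [0.038,0.0005,-0.056],"twist": 0},{"claw": 1,"xyz": [0.038,0.0005,-0.056],"twist": 0}])

```text
time_s: 17.3
position: [527.3, -223.3, 213.8]
ee_rot: [2.027, 0.368, -2.021]
force: [-0.1, -0.4, -0.1]
width: 0.677
```

```bash
python3 l.py l3; python3 m.py | grep -v -i -E 'reader|top34|^[0-9]';python3 -c "
import cv2,numpy as np
a=cv2.resize(cv2.imread('pics/l3scene.png')[100:300,80:230],None,fx=2.5,fy=2.5,interpolation=2);b=cv2.resize(cv2.imread('pics/l3side.png')[150:350,290:460],None,fx=2.5,fy=2.5,interpolation=2)
cv2.imwrite('pics/l3.png',np.hstack([a,b]))"
```

```text
17.3 [ 527.3 -223.3  213.8] [-0.14 -0.36 -0.1 ] 0.6773555980775509 jaw -69.31 [ 0.003 -0.    -1.   ] [-0.06  0.2  -0.24  0.   -1.13  1.99]
scene 0.75 2261 tool-frame p1 [-21.9 -30.4 -10.3] med [25.3 -0.6 -2.5] p99 [76.8 28.1  7.3]
 face tilt deg -6.8 tz at x=0,80 [0.2, -9.3]
side 0.57 2909 tool-frame p1 [-21.2 -28.6  -2.3] med [23.1  1.9  4.9] p99 [77.8 30.9 11.3]
 face tilt deg -7.0 tz at x=0,80 [7.9, -1.9]
wrist 0.91 5470 tool-frame p1 [ -9.3 -29.6 -10.4] med [21.7  0.2 -3.3] p99 [77.9 29.6  0.8]
 face tilt deg -7.1 tz at x=0,80 [-0.6, -10.6]
wrist lid (array([ 541.9, -217.1]), array([101.2, 110.9]), 20.6) [ 559.2 -207.7  124.5]
wrist red 515 (array([ 533.7, -219.9]), array([32.8, 86.6]), 20.6)
dark 0 
scene lid (array([ 533.2, -218.7]), array([125.3, 111.1]), 20.6) [ 554.6 -211.2  126.3]
scene red 314 (array([ 529.9, -219.1]), array([31.1, 85.2]), 20.7)
dark 120 (array([ 535.2, -217.8]), array([16.2, 63.7]), 21.0)
side lid (array([ 532.2, -221.1]), array([122.8, 110.4]), 20.6) [ 509.8 -236.2  125.7]
side red 511 (array([ 534.3, -220.5]), array([35. , 87.3]), 20.2)
dark 131 (array([ 532.6, -221.7]), array([ 7.5, 63.9]), 20.5)
```

View pics/l3.png

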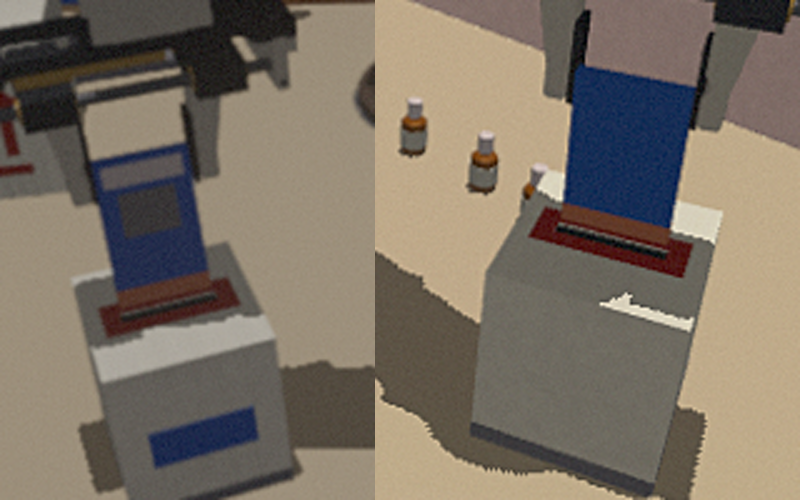

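>>> drive_tool(targets=[{"claw": 1,"xyz": [0.004,-0.001,-0.0003],"twist": 0},{"claw": 1,"xyz": [0.008,-0.001,-0.0003],"twist": 0},{"claw": 1,"xyz": [0.011,-0.001,-0.0003],"twist": 0},{"claw": 1,"xyz": [0.013,-0.001,-0.0003],"twist": 0},{"claw": 1,"xyz": [0.015,-0.001,-0.0003],"twist": 0},{"claw": 1,"xyz": [0.017,-0.001,-0.0003],"twist": 0},{"claw": 1,"xyz": [0.017,-0.001,-0.0003],"twist": 0}], force=12)

```text
time_s: 18.63
position: [526.9, -221.8, 195.3]
ee_rot: [2.027, 0.369, -2.023]
force: [0.2, -0.2, -0.6]
width: 0.682
```

```bash
python3 l.py l4;python3 -c "
import cv2,numpy as np
a=cv2.resize(cv2.imread('pics/l4scene.png')[100:300,80:230],None,fx=2.5,fy=2.5,interpolation=2);b=cv2.resize(cv2.imread('pics/l4side.png')[150:350,290:460],None,fx=2.5,fy=2.5,interpolation=2)
cv2.imwrite('pics/l4.png',np.hstack([a,b]))"
```

```text
18.6333 [ 526.9 -221.8  195.3] [ 0.19 -0.22 -0.64] 0.6817648332394953 jaw -69.31 [ 0.002  0.    -1.   ] [-0.06  0.21 -0.27 -0.   -1.09  1.99]
scene 0.72 2069 tool-frame p1 [-22.7 -30.7  -9.8] med [21.2 -1.1 -2.2] p99 [69.1 27.8  8.5]
 face tilt deg -7.3 tz at x=0,80 [0.4, -9.8]
side 0.63 2571 tool-frame p1 [-22.2 -28.5  -1. ] med [17.7  2.5  5.6] p99 [67.8 31.2 11.3]
 face tilt deg -7.0 tz at x=0,80 [8.0, -1.8]
wrist 0.75 5483 tool-frame p1 [ -9.6 -29.3 -10.7] med [21.4  0.5 -3.4] p99 [76.5 29.8  0.8]
 face tilt deg -7.2 tz at x=0,80 [-0.7, -10.8]
```

View pics/l4.png

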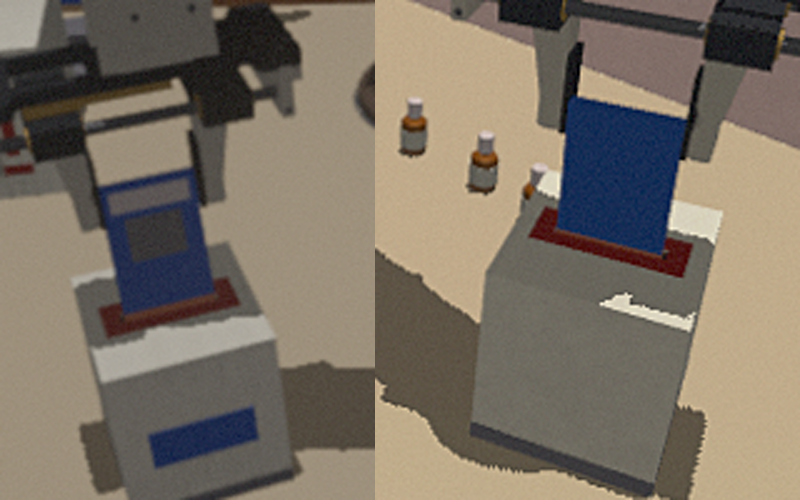

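>>> drive_tool(targets=[{"claw": 1,"xyz": [0.001,0,-0.001],"twist": 0},{"claw": 1,"xyz": [0.001,0,-0.002],"twist": 0},{"claw": 1,"xyz": [0.002,0,-0.004],"twist": 0},{"claw": 1,"xyz": [0.003,0,-0.006],"twist": 0},{"claw": 1,"xyz": [0.004,0,-0.008],"twist": 0},{"claw": 1,"xyz": [0.004,0,-0.0095],"twist": 0},{"claw": 1,"xyz": [0.004,0,-0.0095],"twist": 0}], force=4)

```text
time_s: 19.52
position: [536.1, -218.4, 191.7]
ee_rot: [2.027, 0.369, -2.022]
force: [0.5, -0.2, -1.3]
width: 0.681
```

```bash
python3 l.py l5;python3 -c "
import cv2,numpy as np
a=cv2.resize(cv2.imread('pics/l5scene.png')[100:300,80:230],None,fx=2.5,fy=2.5,interpolation=2);b=cv2.resize(cv2.imread('pics/l5side.png')[150:350,290:460],None,fx=2.5,fy=2.5,interpolation=2)
cv2.imwrite('pics/l5.png',np.hstack([a,b]))"
```

```text
19.5167 [ 536.1 -218.4  191.7] [ 0.5  -0.22 -1.34] 0.6810035349447175 jaw -69.3 [ 0.002  0.    -1.   ] [-0.05  0.23 -0.26 -0.   -1.09  1.98]
scene 0.89 1940 tool-frame p1 [-22.9 -31.1  -2.9] med [17.9 -1.   0.9] p99 [64.8 28.   9.2]
 face tilt deg -2.5 tz at x=0,80 [1.6, -1.9]
side 0.71 2574 tool-frame p1 [-21.9 -28.5   3.3] med [17.5  2.3  8.4] p99 [65.7 31.1 11.2]
 face tilt deg -2.0 tz at x=0,80 [9.2, 6.3]
```

View pics/l5.png

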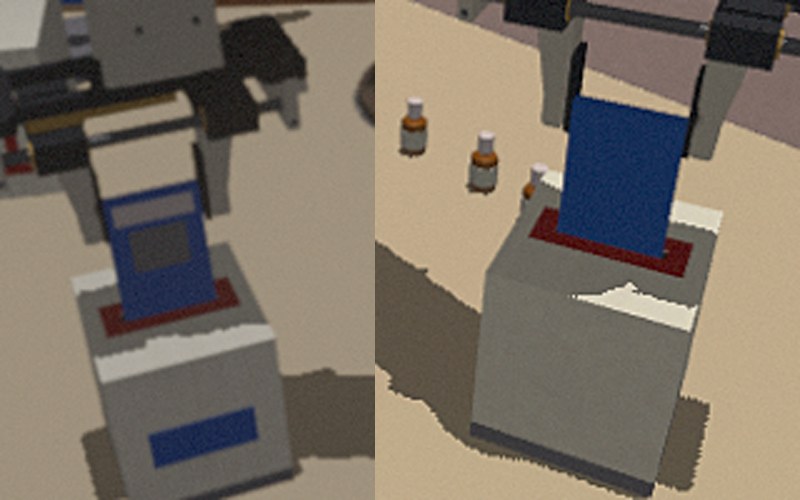

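>>> drive_tool(targets=[{"claw": 1,"xyz": [0,0,-0.001],"twist": 0},{"claw": 1,"xyz": [0,0,-0.002],"twist": 0},{"claw": 1,"xyz": [0.003,0,-0.002],"twist": 0},{"claw": 1,"xyz": [0.006,0,-0.002],"twist": 0},{"claw": 1,"xyz": [0.009,0,-0.0025],"twist": 0},{"claw": 1,"xyz": [0.012,0,-0.0025],"twist": 0},{"claw": 1,"xyz": [0.015,0,-0.0025],"twist": 0},{"claw": 1,"xyz": [0.015,0,-0.0025],"twist": 0}], force=15)

```text
time_s: 20.48
position: [537.9, -217.6, 176.0]
ee_rot: [2.026, 0.37, -2.023]
force: [-1.1, -0.3, -1.7]
width: 0.684
```

```bash
python3 l.py l6
```

```text
20.4833 [ 537.9 -217.6  176. ] [-1.08 -0.28 -1.74] 0.6844737225271753 jaw -69.32 [ 0.001  0.    -1.   ] [-0.05  0.24 -0.27 -0.   -1.05  1.98]
wrist 0.91 3530 tool-frame p1 [ -9.6 -28.9  -0.6] med [13.9  0.5  0.2] p99 [51.2 29.5  1.1]
 face tilt deg -0.8 tz at x=0,80 [0.4, -0.8]
```

>>> drive_tool(targets=[{"claw": 1,"xyz": [0.003,0,-0.0003],"twist": 0},{"claw": 1,"xyz": [0.006,0,-0.0003],"twist": 0},{"claw": 1,"xyz": [0.009,0,-0.0003],"twist": 0},{"claw": 1,"xyz": [0.012,0,-0.0003],"twist": 0},{"claw": 1,"xyz": [0.015,0,-0.0003],"twist": 0},{"claw": 1,"xyz": [0.018,0,-0.0003],"twist": 0},{"claw": 1,"xyz": [0.021,0,-0.0003],"twist": 0},{"claw": 1,"xyz": [0.024,0,-0.0003],"twist": 0},{"claw": 1,"xyz": [0.024,0,-0.0003],"twist": 0}], force=30)

```text
time_s: 21.53
position: [538.6, -217.7, 152.7]
ee_rot: [2.027, 0.369, -2.022]
force: [-0.3, -2.4, -0.6]
width: 0.678
```

```bash
python3 l.py l7
```

```text
21.5333 [ 538.6 -217.7  152.7] [-0.3  -2.35 -0.61] 0.6778734783133863 jaw -69.31 [ 0.003 -0.    -1.   ] [-0.05  0.26 -0.3  -0.   -1.    1.98]
scene 0.75 1006 tool-frame p1 [-23.1 -30.8  -0.9] med [-1.  -1.7  1.9] p99 [25.2 26.8  8.8]
 face tilt deg -1.0 tz at x=0,80 [1.8, 0.5]
side 0.64 1447 tool-frame p1 [-22.  -29.4   2.4] med [-0.4  1.9  9.5] p99 [27.4 31.1 11.6]
 face tilt deg -0.3 tz at x=0,80 [9.5, 9.1]
wrist 0.69 2457 tool-frame p1 [ -8.8 -28.7  -0.1] med [7.3 1.  0.7] p99 [28.4 29.4  1.5]
 face tilt deg -0.8 tz at x=0,80 [0.7, -0.4]
```

>>> drive_tool(targets=[{"claw": 1,"xyz": [0.003,0,0],"twist": 0},{"claw": 1,"xyz": [0.006,0,0],"twist": 0},{"claw": 1,"xyz": [0.009,0,0],"twist": 0},{"claw": 1,"xyz": [0.012,0,0],"twist": 0},{"claw": 1,"xyz": [0.015,0,0],"twist": 0},{"claw": 1,"xyz": [0.018,0,0],"twist": 0},{"claw": 1,"xyz": [0.021,0,0],"twist": 0},{"claw": 1,"xyz": [0.023,0,0],"twist": 0},{"claw": 1,"xyz": [0.023,0,0],"twist": 0}])

```text
time_s: 22.58
position: [538.4, -217.6, 129.0]
ee_rot: [2.026, 0.369, -2.023]
force: [-0.2, -2.3, -1.1]
width: 0.681
```

```bash
python3 l.py l8
```

```text
22.5833 [ 538.4 -217.6  129. ] [-0.21 -2.27 -1.11] 0.6805258593331858 jaw -69.32 [ 0.002  0.    -1.   ] [-0.05  0.29 -0.33 -0.   -0.95  1.98]
scene 0.86 553 tool-frame p1 [-23.1 -30.7  -0.7] med [-12.9  -2.4   2.1] p99 [ 2.8 26.1  9.8]
 face tilt deg -3.7 tz at x=0,80 [1.5, -3.7]
side 0.65 787 tool-frame p1 [-22.  -28.6   2.3] med [-11.4   2.2   9.6] p99 [ 3.7 30.9 11.8]
 face tilt deg 2.7 tz at x=0,80 [10.1, 13.9]
```

>>> drive_tool(targets=[{"claw": 0.1,"xyz": [0,0,0],"twist": 0},{"claw": 0.1,"xyz": [0,0,0],"twist": 0},{"claw": 0.1,"xyz": [0,0,0],"twist": 0},{"claw": 0.1,"xyz": [0,0,0],"twist": 0},{"claw": 0.1,"xyz": [-0.02,0,0],"twist": 0},{"claw": 0.1,"xyz": [-0.045,0,0.003],"twist": 0},{"claw": 0.1,"xyz": [-0.055,0,0.0055],"twist": 0},{"claw": 1,"xyz": [-0.055,0,0.0055],"twist": 0},{"claw": 1,"xyz": [-0.055,0,0.0055],"twist": 0},{"claw": 1,"xyz": [-0.055,0,0.0055],"twist": 0},{"claw": 1,"xyz": [-0.055,0,0.0055],"twist": 0},{"claw": 1,"xyz": [-0.055,0,0.0055],"twist": 0},{"claw": 1,"xyz": [-0.055,0,0.0055],"twist": 0},{"claw": 1,"xyz": [-0.055,0,0.0055],"twist": 0},{"claw": 1,"xyz": [-0.055,0,0.0055],"twist": 0},{"claw": 1,"xyz": [-0.055,0,0.0055],"twist": 0},{"claw": 1,"xyz": [-0.055,0,0.0055],"twist": 0}], force=10)

```text
time_s: 24.3
position: [533.1, -219.5, 184.0]
ee_rot: [2.026, 0.369, -2.023]
force: [0.3, 0.1, -0.0]
width: 0.2
```

```bash
python3 l.py l9;python3 -c "
import cv2,numpy as np
a=cv2.resize(cv2.imread('pics/l9scene.png')[100:300,80:230],None,fx=2.5,fy=2.5,interpolation=2);b=cv2.resize(cv2.imread('pics/l9side.png')[150:350,290:460],None,fx=2.5,fy=2.5,interpolation=2)
cv2.imwrite('pics/l9.png',np.hstack([a,b]))"
```

```text
24.3 [ 533.1 -219.5  184. ] [ 0.31  0.13 -0.03] 0.20016747551087802 jaw -69.33 [ 0.001  0.    -1.   ] [-0.05  0.23 -0.27 -0.   -1.07  1.98]
scene 0.76 552 tool-frame p1 [ 31.9 -30.6  -7.5] med [42.1 -1.  -4.6] p99 [56.9 27.8  2.4]
 face tilt deg -2.6 tz at x=0,80 [-2.6, -6.3]
side 0.65 778 tool-frame p1 [ 33.  -28.4  -4.5] med [43.9  2.   2.7] p99 [59.3 30.4  4.6]
 face tilt deg 3.0 tz at x=0,80 [0.3, 4.4]
wrist 0.65 1598 tool-frame p1 [ 34.1 -29.5  -6.7] med [36.8 -0.2 -5.8] p99 [59.5 29.5  1.7]
 face tilt deg -6.8 tz at x=0,80 [-0.2, -9.7]
```

View pics/l9.png

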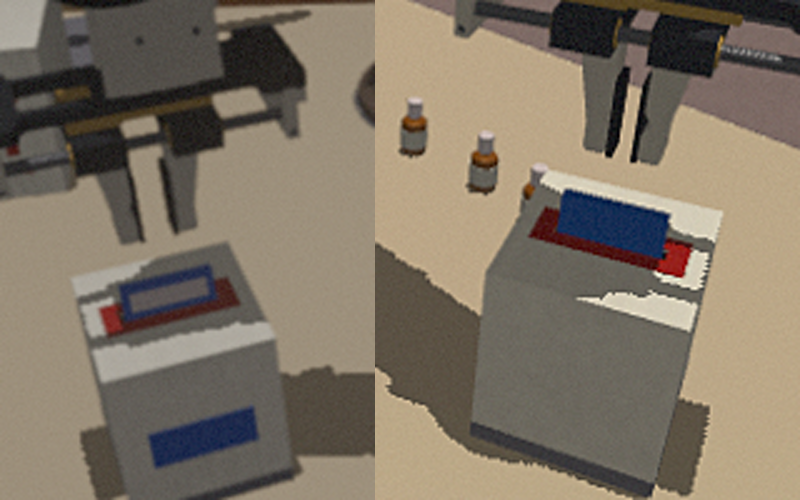

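>>> drive_tool(targets=[{"claw": 1,"xyz": [0.01,0,-0.001],"twist": 0},{"claw": 1,"xyz": [0.02,0,-0.001],"twist": 0},{"claw": 1,"xyz": [0.028,0,-0.001],"twist": 0},{"claw": 1,"xyz": [0.031,0,-0.001],"twist": 0},{"claw": 1,"xyz": [0.034,0,-0.001],"twist": 0},{"claw": 1,"xyz": [0.037,0,-0.001],"twist": 0},{"claw": 1,"xyz": [0.04,0,-0.001],"twist": 0},{"claw": 1,"xyz": [0.043,0,-0.001],"twist": 0},{"claw": 1,"xyz": [0.046,0,-0.001],"twist": 0},{"claw": 1,"xyz": [0.05,0,-0.001],"twist": 0},{"claw": 1,"xyz": [0.05,0,-0.001],"twist": 0}])

```text
time_s: 25.52
position: [533.7, -219.5, 134.0]
ee_rot: [2.026, 0.369, -2.024]
force: [-0.2, 0.8, 0.1]
width: 0.005
```

```bash
python3 l.py l10;python3 -c "
import cv2,numpy as np
a=cv2.resize(cv2.imread('pics/l10scene.png')[100:300,80:230],None,fx=2.5,fy=2.5,interpolation=2);b=cv2.resize(cv2.imread('pics/l10side.png')[150:350,290:460],None,fx=2.5,fy=2.5,interpolation=2)
cv2.imwrite('pics/l10.png',np.hstack([a,b]))"
```

```text
25.5167 [ 533.7 -219.5  134. ] [-0.22  0.81  0.06] 0.004519915005130034 jaw -69.34 [ 0.001  0.    -1.   ] [-0.05  0.28 -0.33 -0.   -0.96  1.98]
scene 0.73 189 tool-frame p1 [ -4.  -30.6  -9. ] med [ 2.2  0.  -4.2] p99 [ 8.3 28.3  4.2]
 face tilt deg -10.7 tz at x=0,80 [-3.8, -18.9]
side 0.85 343 tool-frame p1 [ -5.4 -30.2 -18.9] med [4.3 0.3 3.2] p99 [10.1 31.6 10.3]
 face tilt deg -8.3 tz at x=0,80 [4.3, -7.5]
```

View pics/l10.png

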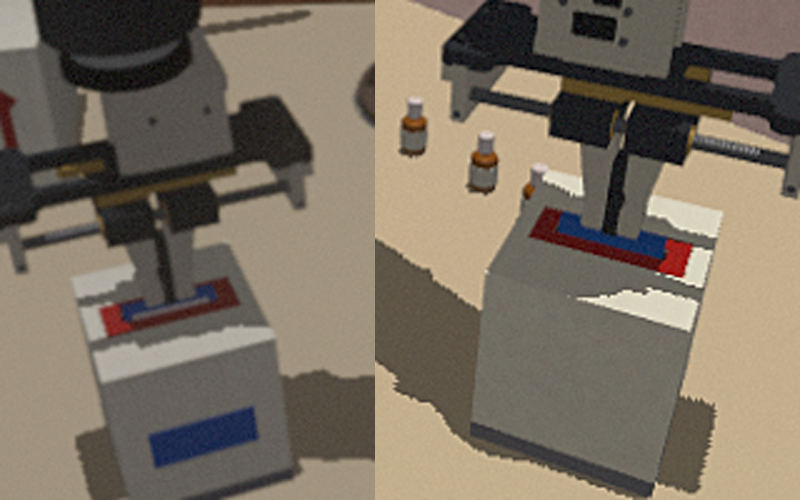

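>>> drive_tool(targets=[{"claw": 1,"xyz": [0.002,0,0],"twist": 0},{"claw": 1,"xyz": [0.004,0,0],"twist": 0},{"claw": 1,"xyz": [0.006,0,0],"twist": 0},{"claw": 1,"xyz": [0.0075,0,0],"twist": 0},{"claw": 1,"xyz": [0.0085,0,0],"twist": 0},{"claw": 1,"xyz": [0.0085,0,0],"twist": 0}])

```text
time_s: 26.32
position: [534.4, -219.1, 125.4]
ee_rot: [2.027, 0.369, -2.023]
force: [0.5, -0.8, 1.4]
width: 0.007
```

Tips are at 125.4 mm, which is lid level. I raise clear and check.

>>> drive_tool(targets=[{"claw": 1,"xyz": [-0.01,0,0],"twist": 0},{"claw": 1,"xyz": [-0.03,0,0],"twist": 0},{"claw": 1,"xyz": [-0.06,0,0],"twist": 0},{"claw": 1,"xyz": [-0.1,0,0.02],"twist": 0},{"claw": 1,"xyz": [-0.12,0,0.05],"twist": 0},{"claw": 1,"xyz": [-0.12,0,0.06],"twist": 0},{"claw": 1,"xyz": [-0.12,0,0.06],"twist": 0},{"claw": 1,"xyz": [-0.12,0,0.06],"twist": 0}])

```text
time_s: 26.98
position: [477.7, -240.3, 245.9]
ee_rot: [2.029, 0.369, -2.022]
force: [0.9, -0.3, -0.3]
width: 0.001
```

```bash
cat > n.py <<'E'
from h import *
s=sense();print(s['time_s'],s['position'].round(1),s['force'].round(2))
o=[]
for n in ['wrist','scene','side']:
    p=snapshot(n);save(p,'f'+n+'.png')
    for r in regions_of(p,'logger'):
        v,u=np.nonzero(r['pixels']&(p['range_z']>0));q=pts(p,u,v)
        k=np.linalg.norm(q-[532,-220,125],axis=1)<60
        if k.sum()>8: print(n,round(r['score'],2),k.sum(),np.percentile(q[k],2,0).round(1),np.median(q[k],0).round(1),np.percentile(q[k],98,0).round(1))
    for r in regions_of(p,'vial0'):
        v,u=np.nonzero(r['pixels']&(p['range_z']>0));q=pts(p,u,v);print(n,'vial',round(r['score'],2),np.median(q,0).round())
    c=proj(p,[532,-220,125])[0].astype(int);r=p['img'][max(0,c[1]-40):c[1]+40,max(0,c[0]-50):c[0]+50]
    o.append(cv2.resize(r,(266,212),interpolation=cv2.INTER_CUBIC))
    q=pts(p,*np.meshgrid(range(max(0,c[0]-60),min(559,c[0]+60)),range(max(0,c[1]-50),min(419,c[1]+50))));d=(q[...,:2]-[532,-220]);y=np.array([-.353,.935]);a=d@y;x=d@[.935,.353]
    m=(abs(a)<27)&(abs(x)<4);lid=(abs(a)<50)&(abs(x)>20)&(abs(x)<50)&(abs(q[...,2]-125)<10)
    print(n,'slot z',np.percentile(q[m][:,2],[5,50,95]).round(1),'lid z',np.median(q[lid][:,2]).round(1))
cv2.imwrite('pics/fin.png',np.hstack(o)[:,:,::-1])
E
python3 n.py
```

```text
26.9833 [ 477.7 -240.3  245.9] [ 0.87 -0.27 -0.33]
wrist slot z [ 90.7 124.4 125.7] lid z 124.4
scene 0.53 67 [ 520.  -238.3  124.7] [ 529.4 -206.1  126.6] [ 541.1 -193.5  128.2]
scene vial 0.89 [687.  72.  28.]
scene vial 0.75 [677. -73.  31.]
scene slot z [125.2 126.5 128. ] lid z 126.4
side 0.7 228 [ 520.5 -247.9  124.5] [ 533.7 -219.5  125.9] [ 546.3 -193.3  127.3]
side vial 0.6 [674. -18.  28.]
side vial 0.6 [676.  66.  26.]
side vial 0.52 [665. -75.  43.]
side slot z [124.5 125.8 127. ] lid z 125.9
```

View pics/fin.png

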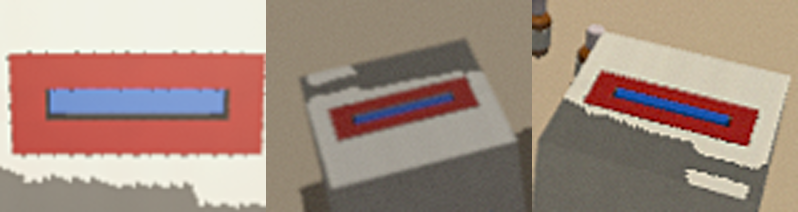

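View pics/fscene.png

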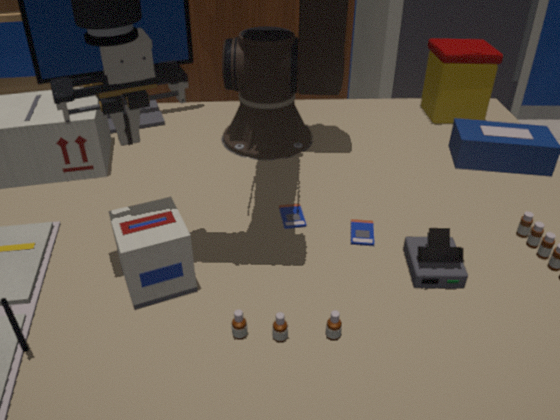

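The logger's top is level with the lid in all three views, centred in the slot. The vials at (239,325), (280,326) and (334,325) are where they were at the start, and the arm is clear. I hand in.

```bash
python3 -c "
from rig import *
print(job_done())"
```

```text
the job is handed in; nothing more can be done
None
```

The logger was seated in the reader, let go, then posted copper end first into the returns box, and I handed the job in at about 27 s. The interface gives no verdict, so the results below are from my own checks.

- **Choosing the logger:** I took the large one (about 100 x 60 mm); the other two measured about 82 x 48 mm.
- **Reader:** The tool can only point down, so I tilted the logger in the fingers against the top edge of the backrest. With the gripper open and clear, it was seated within about 1 mm of the lip and the middle. Its slope was within 1°, going by the scene and wrist views. The side view saw only its edge and read 2.4° off. It stood released for well over 0.4 s.
- **Box:** I regripped it near its top, swung it upright on the lip and lowered it into the slot. It leaned about 7° in the grip, and I straightened it in the slot's mouth. The last part I pushed down with the shut fingertips to lid level.
- **Last checks:** The logger's top is level with the lid (difference 0.1 mm or less in scene, side and wrist) and central in the slot. All three vials are standing where they were, and the arm is clear of everything.
- **Disagreements:** The cameras differed by 2–4 mm on where the slot is. I never felt the expected 3–6 N from the spring: the force read 2 N or less each time I checked. The logger did stay at the depth where I first released it, and was still level with the lid after the final push.

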